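# Refit a trolley wheel on its stub axle

## Robot

A 6-joint arm with a two-finger parallel gripper is mounted at the origin on the work surface. World frame = base frame: x ahead of the robot, y to its left, z up, the work surface at z = 0. Lengths are in m, angles in rad, forces in N, time in s.
With the tool pointing down it reaches from about 0.275 to 0.75 m from the base axis. Payload 10.2 kg.
Tool frame: the origin (TCP) lies at the very end of the fingers, on their centre line; the grasp point (between the pads) lies 19 mm behind it; z points along the fingers, y is the line along which they close (so a half turn about z gives the same grasp; the last joint's range is limited). The gripper opens to 85 mm and grips with 20 to 120 N. Pads are 22 mm wide; open, the fingers measure 114 mm over their backs; the gripper's body (76 mm by 85 mm) begins 54 mm behind the grasp point. The pads swing forward as they close: fully open they stand 13 mm farther back than shut.
Start: joints at [-0.223, 0.313, 1.498, -0, 1.331, -0.223], TCP at [0.525, -0, 0.231] pointing down, gripper open.
Joint ranges: [-2.94, 2.94], [-0.97, 2.17], [0.19, 2.56], [-1.23, 4.37], [0.02, 3.11], [-2.88, 2.88]. Speed limits (rad/s): [2.39, 2.39, 3.01, 3.14, 3.14, 3.14].

## Interface

Orientations are given as a 3x3 rotation matrix whose columns are the frame's x, y, z axes.
In Python, from rig import bot gives the robot as it stands. The module is installed in compiled form; this text tells all that it offers. Calls block until the motion is done:
- bot.goto(position, orientation): joint-space move of the TCP to a pose.
- bot.line_to(position, speed=0.15, orientation=None, guard=None): straight line of the TCP; orientation=None keeps the orientation; speed is the mean speed in m/s. With guard (N) it stops when the force on the tool has changed by that much, and returns True; else False.
- bot.goto_joints(angles): joint-space move.
- bot.set_gripper(opening): finger opening in m; the grip force is fixed at half the most; returns when the fingers have stopped.
- bot.sleep(seconds).
- bot.inverse_kinematics(position, orientation): joint angles nearest the present ones, or None.
- bot.grab_frame(name): name is "scene" or "side" or "wrist"; returns a dict with "pixels" (420x560x3 uint8, red, green, blue), "fx", "fy", "cx", "cy" (pixels), "position" and "orientation" of the camera in the world; the wrist camera has in their place "T_tool_cam" (4x4, takes a point from camera to tool coordinates, whose origin is the TCP and whose axes are the flange's). Camera axes: x right, y down, z forward; pixel columns grow to the right and rows downward; lengths in m; the calibration is good to about 2 mm. A picture is of the moment at which its call begins: read the wrist's pose just before it. There is no depth.
A pose or a line that the arm cannot do raises bot.MotionError and nothing moves.
- bot.sign_off(): hands the job in; it is judged then, once.
Trained networks look in the newest picture that a camera, given by its name, has taken for a name from the list of things; names that differ only in an ending like _2 or _b are one class to them, and where a whole thing is asked for, a point or a joint stands for the part that bears it (a point fixed in the world has none). Each returns a list of dicts, best first, with "score" (0 to 1); they miss things now and then, are a little off and sometimes report something else, mostly with a low value. They report only what shows in the picture. A call takes as long as a camera call.
- bot.find_in(camera, label): "extent" ([centre column, centre row, width, height] in pixels, round what is visible of it).
- bot.regions_of(camera, label): "mask" (420x560 bool, what is visible of it) and "extent" ([centre column, centre row, width, height] in pixels, round what is visible of it).
Readings, each from a call of its own:
- bot.get_t(): time.
- bot.get_joint_positions(): joint angles.
- bot.get_joint_velocities(): joint speeds.
- bot.get_joint_torque(): joint torques, N m.
- bot.get_eef_pos(): TCP position.
- bot.get_tcp_rot(): TCP orientation.
- bot.get_contact_force(): force on the tool from outside, world axes, zero at the start.
- bot.get_torque(): the same for the moment, N m.
- bot.get_opening(): finger opening in m.
- bot.get_grasp_force(): force on a finger pad.
Only numpy, scipy, OpenCV 4.12 (cv2) and the standard library are available. Lean on these libraries where they do the work, as an engineer would, in place of code of your own. Each camera call takes 0.05 s, during which the arm holds its last target. There are 200 camera calls.

## Task

Refit the stock trolley's wheel on the horizontal stub axle in the bench jig: slide the steel spacer onto the rod first, then the wheel, then the black retaining collar, and press the stack against the sprung shoulder until the catch on top of the rod snaps up behind the collar. Feel your way, for the stack and its clamped axle must not be pressed harder than 25 N; let go of everything, and do not shift the wrench, the jar or the green bin.

Things in the scene. Friction and masses are not known exactly. Their poses are not given: they have to be found in the camera images.
- jig: Bench jig, fixed: wooden base 130 x 110 x 30 mm with a grey upright plate (70 mm wide, 12 mm thick, top 30 mm above the rod's axis) carrying a round steel rod, 16 mm in diameter, whose free end is 114 mm beyond the unpressed shoulder (last 6 mm tapered to 12 mm). Origin 35 mm in front of the plate and 125 mm under the axis; x level along the rod to its free end. Height varies by 12 mm.
- root (a point): Point on the rod's axis in the plate's front face; x points out along the rod, z up. A dark steel sleeve, 26 mm in diameter, stands out here; its front face is the sprung shoulder: it gives way inward by 5 N per mm, 6 mm at most, and comes back. The axle was clamped by hand: the shoulder, unpressed, lies anywhere from 20 to 45 mm in front of this point and is not measured: find it by feel.
- catch (a joint): Sprung brass catch, 6 mm wide, in the rod's top: 0 = up, 3 mm proud; grows to 0.005 m as it is pressed in. Steep back 89 mm from the unpressed shoulder, ramp to 102 mm. All parts ride over it, at 1 to 4 N along the rod. The stack is 92 mm long (centres at 14, 43 and 75 mm, shoulder unpressed), so the collar must press the shoulder back 2 to 3 mm (10 to 15 N) before the catch snaps up.
- spacer_center (a point): Steel spacer sleeve, loose, about 90 g: outer diameter 32 mm, length 28 mm, through bore 18.6 mm (1.3 mm of play round the rod, by which it hangs low when let go). Point: centre of the bore, half-way along; x is the bore's axis. Either end may go first.
- wheel_center (a point): Trolley wheel, loose, about 130 g: dark rubber tyre 60 mm in diameter and 22 mm wide on a grey plastic hub 30 mm in diameter and 30 mm long (4 mm proud of the tyre on each side), through bore 18.6 mm. Point: centre of the bore, half-way along; x is the bore's axis. Either side may go first.
- collar_center (a point): Black ribbed plastic retaining collar (end cap), loose, about 70 g: outer diameter 46 mm, length 34 mm, through bore 18.6 mm (1.3 mm of play round the rod, by which it hangs low when let go). Point: centre of the bore, half-way along; x is the bore's axis. Either end may go first. Tilted on top of the catch it can let the catch read nearly up without being home.
- trough: Fixed plywood board 270 x 70 x 10 mm with two thin battens along it, tops 26 mm above the bench, outer faces 23 mm apart. Origin under its centre, x along it. The parts lie in a row on the battens, about 80 mm apart, bores level along it, in an order that varies; centres at 40 (spacer), 55 (wheel) and 47.5 mm (collar) above the bench.
- wrench: Bystander: loose steel wrench 180 mm long, lying flat on the bench; origin at its middle. Leave alone.
- grease: Bystander: loose jar, 60 mm in diameter and 75 mm tall, origin under its centre. Leave alone.
- bin: Bystander: loose open green bin 100 x 160 x 60 mm, origin under its centre. Leave alone.

How it is judged:
On the way, in this order (a step that is already met when the one before it is completed fails the run):
1. the spacer is threaded on the rod, inside the catch (x of spacer_center in the frame of root between 0.027 and 0.109 m and y of spacer_center in the frame of root between -0.004 and 0.004 m and z of spacer_center in the frame of root between -0.004 and 0.004 m and angle between the x axis of spacer_center and the x axis of root, either way round below 0.15 rad and not (x of wheel_center in the frame of root between 0 and 0.134 m and y of wheel_center in the frame of root between -0.004 and 0.004 m and z of wheel_center in the frame of root between -0.004 and 0.004 m and angle between the x axis of wheel_center and the x axis of root, either way round below 0.15 rad)), for 0.2 s.
2. then the wheel is threaded on behind it (x of spacer_center in the frame of root between 0.027 and 0.079 m and y of spacer_center in the frame of root between -0.004 and 0.004 m and z of spacer_center in the frame of root between -0.004 and 0.004 m and angle between the x axis of each of spacer_center, wheel_center and the x axis of root, either way round below 0.15 rad and x of wheel_center in the frame of root between 0.056 and 0.109 m and y of wheel_center in the frame of root between -0.004 and 0.004 m and z of wheel_center in the frame of root between -0.004 and 0.004 m), for 0.2 s.
3. then the collar is pushed home and the catch has sprung up behind it (x of spacer_center in the frame of root between 0.027 and 0.062 m and y of spacer_center in the frame of root between -0.004 and 0.004 m and z of spacer_center in the frame of root between -0.004 and 0.004 m and angle between the x axis of each of spacer_center, wheel_center, collar_center and the x axis of root, either way round below 0.15 rad and x of wheel_center in the frame of root between 0.056 and 0.091 m and y of wheel_center in the frame of root between -0.004 and 0.004 m and z of wheel_center in the frame of root between -0.004 and 0.004 m and x of collar_center in the frame of root between 0.088 and 0.123 m and y of collar_center in the frame of root between -0.004 and 0.004 m and z of collar_center in the frame of root between -0.004 and 0.004 m and distance between spacer_center and wheel_center between 0.0275 and 0.0305 m and distance between wheel_center and collar_center between 0.0305 and 0.0335 m and value of joint catch below 0.0008 m), for 0.2 s.
At the end, for the whole second after the job is handed in: Spacer, wheel, collar on the rod in that order; neighbouring centres within 1.5 mm of 29 and 32 mm apart; all within 4 mm of the axis and 0.15 rad of its direction; the catch up (within 0.8 mm) and holding the collar against the wheel under the spring (over 6 N); released, at rest (all of step 3 and contact force between collar and wheel above 6 N and linear speed of each of spacer, wheel, collar below 0.02 m/s); the robot touches nothing.
It fails at once if the stack is pressed together with more than 25 N (contact force between collar and wheel above 25 N or contact force between wheel and spacer above 25 N).
It fails at once if the axle jig is loaded with more than 60 N in all (contact force between jig and anything else above 60 N).
It fails at once if a bystander is shifted by more than 15 mm (distance of any of wrench, grease, bin from where it was at the start of the episode above 0.015 m).
It also fails if it takes over 72 s, if anything falls off the work surface, if the arm or the gripper's body presses on something with over 40 N, if the wrist force passes 120 N, or if a joint passes its speed limit or range.

## Working session

There is one attempt and no reset: what is moved stays moved. The work goes in short steps, each a Python script; the robot and the scene stay as the last script left them, time stands still between calls to the robot, and variables do not carry over. Pictures are saved under pics/ and viewed, at most 10 in all, crops included, and the job is handed in when it is done.

```bash
mkdir -p pics; cat > h.py <<'E'
import numpy as np, cv2
from rig import bot
def save(f,name): cv2.imwrite('pics/'+name, f['pixels'][:,:,::-1])
E
python3 - <<'E'
from h import *
fs={}
for c in ("scene","side"):
    f=bot.grab_frame(c); fs[c]=f; save(f,c+'0.png')
    print(c,[round(f[k],1) for k in('fx','fy','cx','cy')],f['position'].round(3).tolist() if hasattr(f['position'],'round') else f['position'],np.round(f['orientation'],3).tolist())
    for l in ("jig","root","catch","spacer_center","wheel_center","collar_center","trough","wrench","grease","bin"):
        r=bot.find_in(c,l); print(l,[(round(x['score'],2),np.round(x['extent']).tolist()) for x in r[:2]])
print(bot.get_t())
E
```

```text
scene [423.6, 423.6, 279.3, 212.0] [0.862, 0.248, 0.73] [[-0.666, 0.628, -0.402], [0.746, 0.561, -0.359], [-0.001, -0.539, -0.842]]
jig [(0.72, [405.0, 300.0, 118.0, 154.0])]
root [(0.9, [405.0, 301.0, 125.0, 158.0])]
catch []
spacer_center [(0.63, [172.0, 168.0, 20.0, 19.0])]
wheel_center [(0.56, [237.0, 192.0, 20.0, 34.0])]
collar_center [(0.88, [201.0, 177.0, 24.0, 30.0]), (0.2, [171.0, 168.0, 20.0, 18.0])]
trough [(0.89, [207.0, 194.0, 131.0, 68.0])]
wrench [(0.66, [375.0, 222.0, 78.0, 47.0])]
grease [(0.6, [239.0, 314.0, 40.0, 43.0])]
bin [(0.56, [305.0, 370.0, 128.0, 97.0])]
side [381.9, 381.9, 276.1, 205.4] [0.213, 0.604, 0.491] [[-0.851, -0.249, 0.463], [-0.526, 0.398, -0.752], [0.003, -0.883, -0.47]]
jig [(0.81, [222.0, 306.0, 123.0, 151.0])]
root [(0.77, [226.0, 304.0, 123.0, 151.0]), (0.66, [215.0, 228.0, 32.0, 43.0])]
catch [(0.43, [224.0, 309.0, 124.0, 150.0])]
spacer_center [(0.74, [224.0, 309.0, 126.0, 152.0]), (0.52, [329.0, 183.0, 10.0, 8.0])]
wheel_center [(0.73, [316.0, 208.0, 27.0, 27.0])]
collar_center [(0.77, [325.0, 195.0, 19.0, 15.0])]
trough [(0.87, [318.0, 214.0, 48.0, 49.0])]
wrench [(0.93, [340.0, 305.0, 86.0, 64.0]), (0.72, [160.0, 264.0, 96.0, 82.0])]
grease [(0.67, [215.0, 225.0, 30.0, 42.0])]
bin [(0.56, [160.0, 264.0, 98.0, 77.0]), (0.24, [216.0, 226.0, 31.0, 40.0])]
1.1
```

View pics/scene0.png

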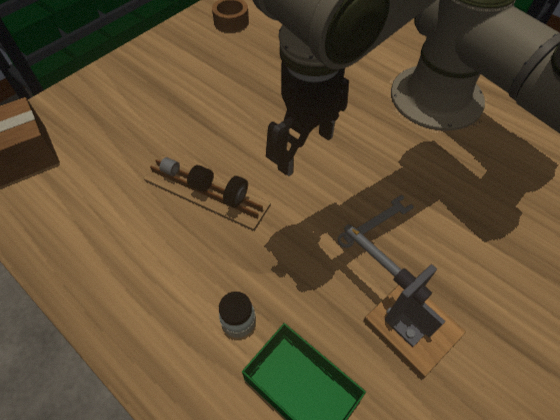

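View pics/side0.png

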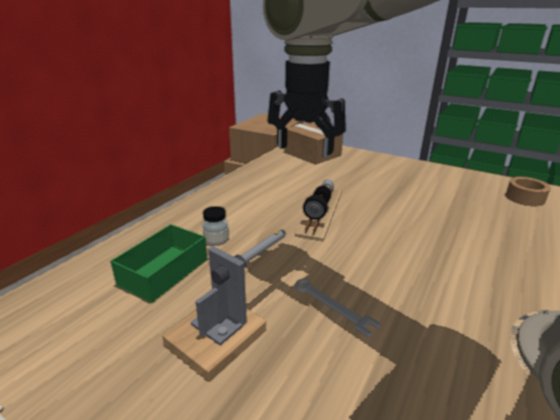

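Scene view: trough row with spacer (172,168), collar (201,177), wheel (237,192). The jig's rod tip is about (350,231) and its sleeve about (410,283), with the wrench under the rod. Side view: rod tip (283,235), plate about (228,275), same part order. I'll make crops of the jig and triangulate.

```bash
cat >> h.py <<'E'
def ray(f,u,v,T=None):
    d=np.array([(u-f['cx'])/f['fx'],(v-f['cy'])/f['fy'],1.])
    if T is None: R=np.array(f['orientation']);p=np.array(f['position'])
    else: R=T[:3,:3];p=T[:3,3]
    d=R@d; return p,d/np.linalg.norm(d)
def atz(f,u,v,z,T=None):
    p,d=ray(f,u,v,T); return p+d*(z-p[2])/d[2]
def tri(rays):
    A=np.zeros((3,3));b=np.zeros(3)
    for p,d in rays:
        M=np.eye(3)-np.outer(d,d);A+=M;b+=M@p
    x=np.linalg.solve(A,b)
    return x,[np.linalg.norm((np.eye(3)-np.outer(d,d))@(x-p)) for p,d in rays]
E
python3 - <<'E'
from h import *
S=bot.grab_frame("scene");D=bot.grab_frame("side")
for n,a,b,z in (("spacer",(172,168),(329,184),.04),("collar",(201,177.5),(324,195),.0475),("wheel",(237,192),(316,208),.055)):
    print(n,atz(S,*a,z).round(3),atz(D,*b,z).round(3),tri([ray(S,*a),ray(D,*b)])[0].round(3))
print('tip',tri([ray(S,350,231),ray(D,283,235)]))
for n,a,z in (("grease",(236,318),.037),("wrench",(375,222),.005),("bin",(305,370),.03)): print(n,atz(S,*a,z).round(3))
A=cv2.resize(S['pixels'][200:380,320:480],None,fx=3.3,fy=3.3,interpolation=cv2.INTER_CUBIC)[:, :, ::-1]
B=cv2.resize(D['pixels'][210:370,150:310],None,fx=3.3,fy=3.3,interpolation=cv2.INTER_CUBIC)[:, :, ::-1]
cv2.imwrite('pics/ja.png',A);cv2.imwrite('pics/jb.png',B)
E
```

```text
spacer [ 0.6   -0.285  0.04 ] [ 0.598 -0.305  0.04 ] [ 0.596 -0.289  0.043]
collar [ 0.58  -0.217  0.047] [ 0.574 -0.221  0.047] [ 0.577 -0.221  0.045]
wheel [ 0.56  -0.133  0.055] [ 0.554 -0.133  0.055] [ 0.557 -0.136  0.051]
tip (array([0.51397678, 0.09566495, 0.11310856]), [np.float64(0.0032584832562409668), np.float64(0.003258483256240943)])
grease [0.737 0.038 0.037]
wrench [0.406 0.097 0.005]
bin [0.722 0.177 0.03 ]
```

View pics/ja.png

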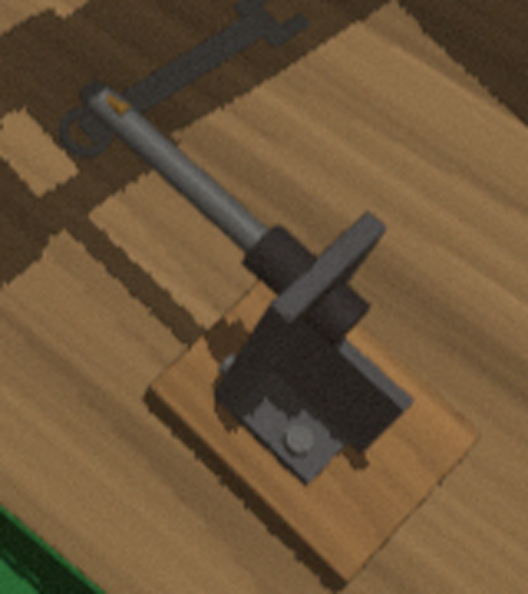

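View pics/jb.png

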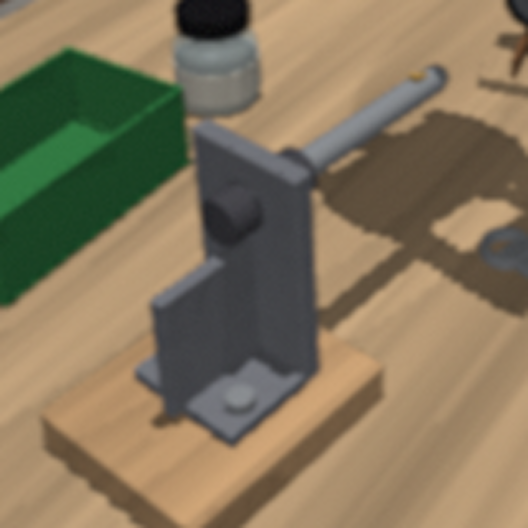

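Crops: scene rod tip ≈(349,229), shoulder ≈(397,273), catch just inside the tip. In the side view the tip is at (282.4,233.3) and the shoulder at about (242,258.5). I'll compute the rod line, then move above it for a close look.

```bash
cat >> h.py <<'E'
def Rx(d,flip=None):
    d=np.array([d[0],d[1],0.]);d/=np.linalg.norm(d);z=np.array([0,0,-1.])
    return np.column_stack([d,np.cross(z,d),z])
def best(p,d):
    out=[]
    for s in (1,-1):
        R=Rx(s*np.array(d[:2])); q=bot.inverse_kinematics(list(p),R)
        if q is not None: out.append((abs(q[5]),s))
    return Rx(min(out)[1]*np.array(d[:2])),sorted(out)
def wrist():
    p=np.array(bot.get_eef_pos());R=np.array(bot.get_tcp_rot());f=bot.grab_frame("wrist")
    T=np.eye(4);T[:3,:3]=R;T[:3,3]=p
    return f,T@np.array(f['T_tool_cam'])
E
python3 - <<'E'
from h import *
S=bot.grab_frame("scene");D=bot.grab_frame("side")
t,e=tri([ray(S,349,229),ray(D,282.4,233.3)]);s,e2=tri([ray(S,397,273),ray(D,242.4,258.5)])
print(t.round(4),e[0],s.round(4),e2[0],np.linalg.norm(t-s))
d=(t-s);d[2]=0;d/=np.linalg.norm(d);print(d)
p=t-0.045*d; p[2]=0.30
R,o=best(p,d);print(o)
print(np.round(wrist()[0]['T_tool_cam'],3).tolist())
bot.goto(list(p),R)
f,T=wrist();save(f,'w1.png');print(p,R[:,0],bot.get_t())
np.savez('w1.npz',T=T)
E
```

```text
[0.515  0.094  0.1164] 0.001886344213054516 [0.5298 0.1982 0.1181] 0.002465210484938503 0.10526169889737547
[-0.14133143 -0.98996234  0.        ]
[(np.float64(0.18422746759354114), -1)]
[[0.0, -0.955, -0.297, 0.075], [1.0, 0.0, -0.002, -0.0], [0.002, -0.297, 0.955, -0.143], [0.0, 0.0, 0.0, 1.0]]
[0.52132608 0.1385333  0.3       ] [0.14133143 0.98996234 0.        ] 2.0667
```

View pics/w1.png

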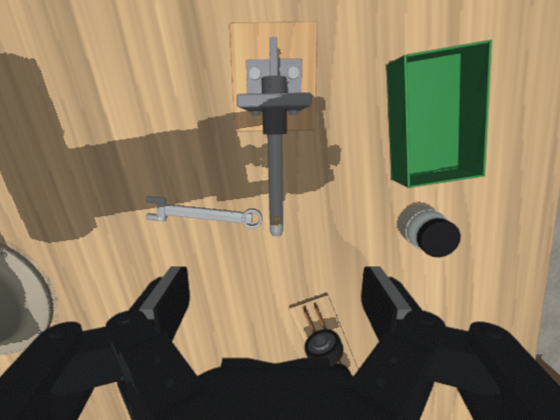

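Wrist view: rod tip at (276,233), shoulder at (274.5,132), catch about (276,217), plate front edge near row 105. The rod is nearly vertical in the picture. Next I'll fix the axis and touch the rod from the top and both sides with closed fingers.

```bash
cat >> h.py <<'E'
def touch(target,speed=.02,guard=2.0):
    hit=bot.line_to(list(target),speed=speed,guard=guard)
    return hit,np.array(bot.get_eef_pos()),np.round(bot.get_contact_force(),1)
E
python3 - <<'E'
from h import *
f=bot.grab_frame("wrist");T=np.load('w1.npz')['T']
S=bot.grab_frame("scene");D=bot.grab_frame("side")
print('tip3',tri([ray(S,349,229),ray(D,282.4,233.3),ray(f,276,234,T)]))
print('sh3',tri([ray(S,397,273),ray(D,242.4,258.5),ray(f,274.5,132,T)]))
h=.118
a=atz(f,276,233,h,T);b=atz(f,274.7,133,h,T);c=atz(f,275.5,190,h,T);print(a,b,np.linalg.norm(a-b))
d=(a-b);d/=np.linalg.norm(d);print('d',d,'yaw',np.degrees(np.arctan2(-d[1],-d[0])))
R=Rx(-d)
m=a-.045*d
bot.set_gripper(0.0)
bot.goto([m[0],m[1],.165],R)
hit=touch([m[0],m[1],.10],speed=.025);print('top',hit)
z=hit[1][2]
y=R[:,1]
for s in (1,-1):
    bot.line_to(list([*m[:2]+.0*y[:2],z+.012]),speed=.15)
    o=m+s*.040*y
    bot.line_to([o[0],o[1],z+.012],speed=.15)
    bot.line_to([o[0],o[1],z-.014],speed=.15)
    q=m+s*.004*y
    r=touch([q[0],q[1],z-.014],speed=.025);print(s,r,'lat',(r[1]-m)@y)
    bot.line_to([o[0],o[1],z-.014],speed=.15)
    bot.line_to([o[0],o[1],z+.012],speed=.15)
print(bot.get_t(),m,R.tolist())
E
```

```text
tip3 (array([0.51503301, 0.09133644, 0.11640275]), [np.float64(0.004104992360981229), np.float64(0.00029798813399862064), np.float64(0.004038552805625152)])
sh3 (array([0.52941069, 0.19993928, 0.11885057]), [np.float64(0.002341938529491774), np.float64(0.0032975107199185037), np.float64(0.002368485456328834)])
[0.5147658  0.08889415 0.118     ] [0.52922569 0.20122849 0.118     ] 0.1132611730670918
d [-0.12766857 -0.99181689  0.        ] yaw 82.6651114432482
top (True, array([0.52051948, 0.13352511, 0.12604317]), array([ 0.4, -0.4,  3.8]))
1 (True, array([0.54067618, 0.13096659, 0.11213947]), array([ 3.2, -0.4,  2.9])) lat 0.02032702063181033
-1 (True, array([0.50110995, 0.13599259, 0.11178284]), array([-2.2,  0.4,  3.8])) lat -0.019557092550380913
10.2167 [0.52051089 0.13352591 0.118     ] [[0.12766856955633518, 0.9918168865004463, 0.0], [0.9918168865004463, -0.12766856955633518, 0.0], [0.0, 0.0, -1.0]]
```

```bash
python3 - <<'E'
from h import *
R=Rx([-.247,.97])
p=[.576,-.217,.24]
bot.goto([.54,.02,.24],R)
bot.goto(p,R); bot.set_gripper(.085)
f,T=wrist();save(f,'w2.png');np.savez('w2.npz',T=T)
for l,z in (("spacer_center",.04),("wheel_center",.055),("collar_center",.0475),("trough",.005)):
    for r in bot.regions_of("wrist",l)[:2]:
        u,v=r['extent'][:2]; m=np.argwhere(r['mask']).mean(0)
        print(l,round(r['score'],2),np.round(r['extent']),m.round(1),atz(f,u,v,z,T).round(4))
print(bot.get_t())
E
```

```text
spacer_center 0.55 [277. 249.  26.  28.] [250.7 277.3] [ 0.5969 -0.2923  0.04  ]
wheel_center 0.57 [277. 116.  57.  36.] [115.5 278.2] [ 0.557  -0.1381  0.055 ]
collar_center 0.74 [278. 190.  43.  34.] [192.5 277.8] [ 0.579  -0.2162  0.0475]
trough 0.69 [277. 170.  62. 216.] [162.9 277.5] [ 0.5734 -0.2008  0.005 ]
12.9083
```

View pics/w2.png

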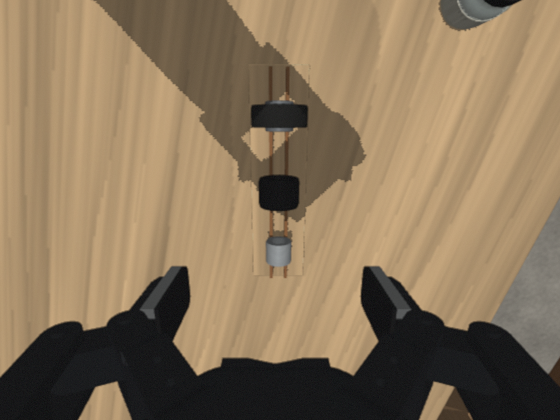

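Wrist view: spacer (277,249), collar (278,192) and wheel (278,116) line up with the tool, and the networks agree. I'll grasp the spacer and thread it by feel.

```bash
cat >> h.py <<'E'
RR=Rx([.12767,.99182]); X=RR[:,0]; Y=RR[:,1]      # X: inward along rod
A0=np.array([.52051,.13353,.118])+.0004*Y          # point on axis, 45 mm inside the tip
RT=Rx([-.247,.97])
def grasp(c,dz,width):
    p=np.array(c)-[0,0,.019+dz]
    bot.goto([p[0],p[1],p[2]+.10],RT)
    bot.line_to(list(p),speed=.15)
    bot.set_gripper(width)
    print('grip',bot.get_opening(),bot.get_grasp_force(),bot.get_t())
    bot.line_to([p[0],p[1],p[2]+.13],speed=.25)
def state(dz):
    p=np.array(bot.get_eef_pos())+[0,0,.019+dz]-A0
    return np.array([p@X,p@Y,p[2]])
def force():
    F=np.array(bot.get_contact_force()); return np.array([F@X,F@Y,F[2]])
def at(s,l,v,dz): return list(A0+s*X+l*Y+np.array([0,0,v-.019-dz]))
def thread(s,s1,l,v,dz,F0,step=.004,ax=6.,speed=.04,corr=True):
    """advance to s1 following lateral forces; stop at axial reaction ax"""
    while s<s1-1e-6:
        s=min(s+step,s1)
        bot.line_to(at(s,l,v,dz),speed=speed,guard=ax+3)
        F=force()-F0; st=state(dz)
        print('s %.1f l %.2f v %.2f F %s'%(st[0]*1e3,l*1e3,v*1e3,F.round(1)))
        if -F[0]>ax: return st[0],l,v,True
        if corr:
            l+=np.clip(.00012*F[1],-.0004,.0004) if abs(F[1])>1 else 0
            v+=np.clip(.00012*F[2],-.0004,.0004) if abs(F[2])>1 else 0
    return s,l,v,False
E
python3 - <<'E'
from h import *
grasp([.5969,-.2923,.040],.0,.028)
bot.goto(at(-.085,0,0,0),RR)
bot.sleep(.2);F0=force();print('F0',F0.round(1),bot.get_opening(),bot.get_t())
s,l,v,hit=thread(-.085,-.063,0,0,0,F0,step=.022,ax=4,speed=.1)
if not hit: s,l,v,hit=thread(s,-.015,l,v,0,F0,ax=6)
print(s,l,v,hit,bot.get_t())
f,T=wrist();save(f,'w3.png')
E
```

```text
grip 0.03032182328871008 59.4202228076756 14.8917
F0 [-0.1 -0.2 -1.8] 0.030505953372529156 17.0917
s -62.8 l 0.00 v 0.00 F [-0.5  0.1  1.6]
s -59.1 l 0.00 v 0.19 F [-0.5  0.6 -0.6]
s -54.9 l 0.00 v 0.19 F [-0.1  0.7  0.5]
s -50.8 l 0.00 v 0.19 F [0.6 0.3 0.5]
s -46.8 l 0.00 v 0.19 F [ 0.1 -0.7  0.5]
s -42.8 l 0.00 v 0.19 F [ 0.3 -0.3  1.2]
s -38.8 l 0.00 v 0.34 F [ 0.2 -0.   2.8]
s -34.7 l 0.00 v 0.67 F [0.2 0.6 1.3]
s -30.7 l 0.00 v 0.83 F [1.3 1.3 1.9]
s -26.8 l 0.15 v 1.07 F [0.8 0.4 2.1]
s -22.8 l 0.15 v 1.32 F [ 1.8 -0.3  2. ]
s -18.8 l 0.15 v 1.56 F [ 1.5 -0.4  2.1]
s -14.8 l 0.15 v 1.82 F [0.6 1.  1.7]
-0.015 0.00015249427044008377 0.0020233823748906777 False 20.4583
```

View pics/w3.png

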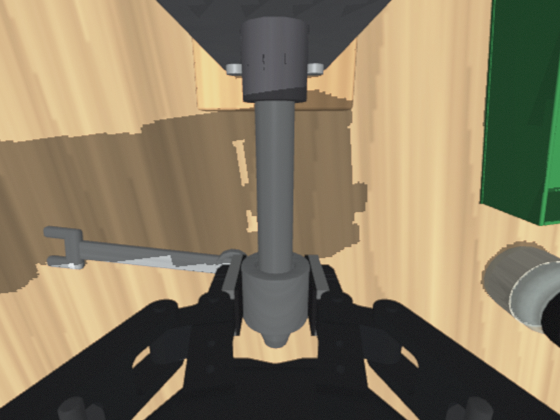

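The spacer is on the rod, seen head-on at (275,290) with the tip poking out behind it and the shoulder at row 95. I'll push it on to the shoulder.

```bash
python3 - <<'E'
from h import *
F0=np.array([-.1,-.2,-1.0])
s,l,v,hit=thread(-.015,.0,.00015,.0012,0,F0,step=.005,ax=5)
if not hit: s,l,v,hit=thread(s,.035,l,v,0,F0,step=.012,ax=5,speed=.05)
if not hit: s,l,v,hit=thread(s,.075,l,v,0,F0,step=.003,ax=5,speed=.03)
print(s,l,v,hit,bot.get_t())
if hit:
    print('st',state(0))
    bot.line_to(at(s-.0015,l,v,0),speed=.03);print(force()-F0)
    bot.set_gripper(.085)
    p=at(s,l,v,0);p[2]+=.11;bot.line_to(p,speed=.3)
    f,T=wrist();save(f,'w4.png');print(bot.get_t())
E
```

```text
s -9.7 l 0.15 v 1.20 F [ 0.8 -0.7  1.3]
s -4.8 l 0.15 v 1.36 F [0.4 1.5 0.2]
s 0.2 l 0.33 v 1.36 F [-0.8  0.1 -0.6]
s 12.3 l 0.33 v 1.36 F [-0.4  0.4 -0.1]
s 24.3 l 0.33 v 1.36 F [ 0.4  0.7 -0.3]
s 35.3 l 0.33 v 1.36 F [ 0.3 -0.3  0.3]
s 38.1 l 0.33 v 1.36 F [ 1.4 -0.4 -0.3]
s 41.1 l 0.33 v 1.36 F [-0.9  0.1  0.1]
s 44.1 l 0.33 v 1.36 F [-0.2 -0.3  0.5]
s 47.1 l 0.33 v 1.36 F [-0.6  0.2 -0.3]
s 50.1 l 0.33 v 1.36 F [1.  0.4 1.1]
s 53.1 l 0.33 v 1.49 F [ 0.1 -0.2 -0.3]
s 55.9 l 0.33 v 1.49 F [-2.3  0.5 -0.2]
s 57.7 l 0.33 v 1.49 F [-10.2  -0.4   2.4]
0.05767362450990174 0.00033224493112688977 0.0014872847154072256 True 24.4833
st [0.05767362 0.00036989 0.00144421]
[-2.5641407   1.10477555 -0.26321253]
25.875
```

```bash
python3 - <<'E'
from h import *
dz=.005
bot.goto([.56,-.02,.22],RT)
grasp([.557,-.1381,.055],dz,.054)
bot.goto(at(-.088,0,.0010,dz),RR)
bot.sleep(.2);F0=force();print('F0',F0.round(1),bot.get_opening(),bot.get_t())
s,l,v,hit=thread(-.088,-.066,.0002,.001,dz,F0,step=.022,ax=4,speed=.1)
if not hit: s,l,v,hit=thread(s,-.038,l,v,dz,F0,ax=6)
if not hit: s,l,v,hit=thread(s,.002,l,v,dz,F0,step=.005,ax=6,corr=False)
print(s,l,v,hit,bot.get_t(),bot.get_opening())
f,T=wrist();save(f,'w5.png');np.save('F0.npy',F0)
E
```

```text
grip 0.05789939390096695 64.5061878953129 28.55
F0 [ 0.  -0.7 -1.1] 0.05806336206155369 30.2417
s -65.9 l 0.20 v 1.00 F [ 0.5  0.6 -0.1]
s -62.1 l 0.20 v 1.00 F [0.1 1.5 1.1]
s -57.9 l 0.37 v 1.14 F [-0.4  0.6 -0.4]
s -53.7 l 0.37 v 1.14 F [0.6 0.2 0.4]
s -49.7 l 0.37 v 1.14 F [1.  0.4 0.9]
s -45.6 l 0.37 v 1.14 F [ 2.1 -0.3  1.2]
s -41.7 l 0.37 v 1.29 F [1.4 0.8 0.7]
s -37.6 l 0.37 v 1.29 F [1.4 1.  1.6]
s -32.7 l 0.37 v 1.47 F [0.7 0.9 0.8]
s -27.7 l 0.37 v 1.47 F [ 0.6 -0.2  0.7]
s -22.7 l 0.37 v 1.47 F [0.3 1.7 0.7]
s -17.7 l 0.37 v 1.47 F [0.2 0.2 1.2]
s -12.7 l 0.37 v 1.47 F [ 0.8 -0.3  0.7]
s -7.7 l 0.37 v 1.47 F [0.5 0.4 1.6]
s -2.8 l 0.37 v 1.47 F [0.5 0.9 0.9]
s 2.2 l 0.37 v 1.47 F [-0.6  0.5  0.6]
0.002 0.00037439555565421656 0.0014738397768452147 False 34.5583 0.05830874489543958
```

View pics/w5.png

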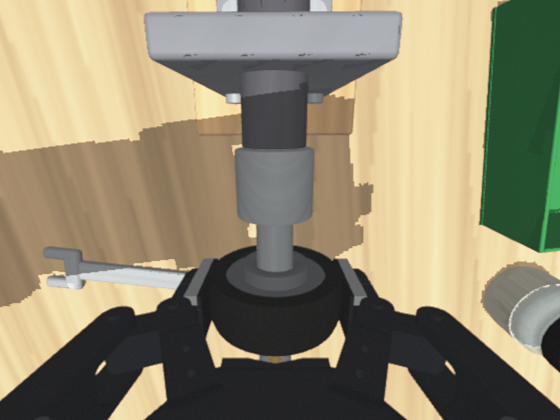

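Wheel centred on the rod at (275,290), spacer seated against the sleeve at (275,185). I'll push it home, then fetch the collar and thread it up to just before contact.

```bash
python3 - <<'E'
from h import *
dz=.005;F0=np.load('F0.npy')
s,l,v,hit=thread(.002,.019,.00037,.00147,dz,F0,step=.009,ax=4,corr=False,speed=.05)
if not hit: s,l,v,hit=thread(s,.034,l,v,dz,F0,step=.0012,ax=4,corr=False,speed=.03)
print(s,hit,bot.get_t())
if not hit: raise SystemExit
bot.line_to(at(s-.001,l,v,dz),speed=.03);print(force()-F0)
bot.set_gripper(.085)
p=at(s,l,v,dz);p[2]+=.11;bot.line_to(p,speed=.35)
dz=.003
bot.goto([.56,-.02,.22],RT)
grasp([.5785,-.2162,.0475],dz,.040)
bot.goto(at(-.088,.0003,.0012,dz),RR)
bot.sleep(.2);F0=force();print('F0',F0.round(1),bot.get_opening(),bot.get_t())
s,l,v,hit=thread(-.088,-.067,.0003,.0012,dz,F0,step=.021,ax=4,speed=.1)
if not hit: s,l,v,hit=thread(s,-.043,l,v,dz,F0,ax=6)
if not hit: s,l,v,hit=thread(s,-.014,l,v,dz,F0,step=.006,ax=6,corr=False)
print(s,l,v,hit,bot.get_t(),bot.get_opening())
np.save('F0.npy',F0)
E
```

```text
s 11.3 l 0.37 v 1.47 F [-0.  -0.4 -0.6]
s 19.3 l 0.37 v 1.47 F [-0.6  0.3  0.2]
s 20.2 l 0.37 v 1.47 F [-0.5  0.7 -0.7]
s 21.4 l 0.37 v 1.47 F [0.8 0.4 0.4]
s 22.7 l 0.37 v 1.47 F [-0.7 -0.1 -0.2]
s 23.9 l 0.37 v 1.47 F [-0.2  0.9  0. ]
s 24.9 l 0.37 v 1.47 F [-1.8  0.5  0. ]
s 25.7 l 0.37 v 1.47 F [-4.7  0.1 -0.1]
0.025717718522696047 True 36.75
[-1.8977172   1.21904188  0.57932837]
grip 0.044368120394073285 61.258371197618544 40.7583
F0 [ 0.7 -0.7 -0.8] 0.04448429190042344 42.7
s -66.9 l 0.30 v 1.20 F [-0.5 -0.3  0.2]
s -63.1 l 0.30 v 1.20 F [-1.1 -0.6  0.2]
s -58.9 l 0.30 v 1.20 F [-1.6  0.4  0.5]
s -54.8 l 0.30 v 1.20 F [-0.8  0.3  0.2]
s -50.8 l 0.30 v 1.20 F [-0.5  1.7 -0.6]
s -46.8 l 0.50 v 1.20 F [-0.   0.1 -0.4]
s -42.8 l 0.50 v 1.20 F [-0.4  0.3 -1. ]
s -36.6 l 0.50 v 1.08 F [-0.8  0.4  0.7]
s -30.7 l 0.50 v 1.08 F [-0.9 -0.1  0.5]
s -24.7 l 0.50 v 1.08 F [-0.1  0.1  0.6]
s -18.7 l 0.50 v 1.08 F [-0.7  0.6  1. ]
s -13.7 l 0.50 v 1.08 F [0.4 0.6 1.5]
-0.014 0.0004991359928382911 0.001078405218353193 False 46.0333 0.04427413583931129
```

```bash
python3 - <<'E'
from h import *
dz=.003;F0=np.load('F0.npy')
s,l,v,hit=thread(-.014,.012,.0005,.00108,dz,F0,step=.0008,ax=13.5,corr=False,speed=.03)
print(s,hit,state(dz),bot.get_t())
b=at(s-.0012,l,v,dz);bot.line_to(b,speed=.03);print('back',(force()-F0).round(1),state(dz)[0]*1e3)
b=at(s-.0025,l,v,dz);bot.line_to(b,speed=.03);print('back',(force()-F0).round(1),state(dz)[0]*1e3)
f,T=wrist();save(f,'w6.png');print(bot.get_t())
E
```

```text
s -13.2 l 0.50 v 1.08 F [-0.6 -0.1  0.3]
s -12.4 l 0.50 v 1.08 F [-0.7  0.1  0.9]
s -11.5 l 0.50 v 1.08 F [-0.9  0.3  0.5]
s -10.7 l 0.50 v 1.08 F [-0.8  0.3  1. ]
s -9.9 l 0.50 v 1.08 F [0.1 0.6 0.4]
s -9.1 l 0.50 v 1.08 F [-1.   0.4  0.2]
s -8.3 l 0.50 v 1.08 F [-0.9  0.1  1.2]
s -7.5 l 0.50 v 1.08 F [-1.   0.1  1.1]
s -6.7 l 0.50 v 1.08 F [-0.2 -0.4  0.5]
s -5.9 l 0.50 v 1.08 F [ 0.1 -0.3  0.6]
s -5.2 l 0.50 v 1.08 F [-0.4  0.8  1.5]
s -4.6 l 0.50 v 1.08 F [-3.1  0.5  1.8]
s -4.1 l 0.50 v 1.08 F [-5.2 -0.5  0. ]
s -3.6 l 0.50 v 1.08 F [-8.6  0.6  2. ]
s -3.2 l 0.50 v 1.08 F [-10.    0.    2.1]
s -2.7 l 0.50 v 1.08 F [-13.   -0.2   2.1]
s -2.3 l 0.50 v 1.08 F [-14.1   1.1   1.8]
-0.002288170300212538 True [-0.00228817  0.00065611  0.00106079] 50.2833
back [-7.8  1.1  1.3] -4.091629292234294
back [-3.7  0.4  0.6] -4.685829574474022
50.8333
```

Not latched: the force fell back smoothly and the catch still pushes up about 2 N. I'll press a little farther, with a cap.

```bash
python3 - <<'E'
from h import *
dz=.003;F0=np.load('F0.npy');l,v=.0005,.00108
for c in (-.0024,-.0008,0.,.0006,.0011,.0016,.0021,.0026):
    bot.line_to(at(c,l,v,dz),speed=.02);bot.sleep(.15)
    F=np.mean([force() for _ in range(5)],0)-F0;st=state(dz);print(c,st[0].round(5),F.round(1))
    if -F[0]>18: break
for k in (.0012,.0026,.004):
    bot.line_to(at(c-k,l,v,dz),speed=.03);bot.sleep(.15);F=force()-F0;print('back',F.round(1),state(dz)[0]*1e3)
    if F[0]>3: break
f,T=wrist();save(f,'w7.png');print(bot.get_t())
E
```

```text
-0.0024 -0.00299 [-8.5  0.8  1.4]
-0.0008 -0.00213 [-13.    0.7   2. ]
0.0 -0.00194 [-17.6  -0.5   3. ]
0.0006 -0.00171 [-19.3   0.1   2.3]
back [-13.6  -0.4   2.9] -2.090678183613127
back [-8.3  0.4  0.8] -2.456384681048393
back [3.1 2.4 0.7] -2.886481932867404
53.7
```

The tool is at -2.9 mm, where it was pushing with 8.5 N before, and now reads a 3 N pull. So the catch is holding the collar. I'll release and look.

```bash
python3 - <<'E'
from h import *
dz=.003
bot.line_to(at(-.0024,.0005,.00108,dz),speed=.03);print(force())
bot.set_gripper(.085)
p=at(-.0025,.0005,.00108,dz);p[2]+=.12;bot.line_to(p,speed=.3)
p=np.array(p)-.03*X;bot.line_to(list(p),speed=.3)
f,T=wrist();c=f['pixels'][60:360,150:410];cv2.imwrite('pics/w8.png',cv2.resize(c,None,fx=2,fy=2,interpolation=cv2.INTER_CUBIC)[:,:,::-1])
print(bot.get_t())
E
```

```text
[-2.2034956   0.73950732 -0.59257604]
55.2833
```

View pics/w8.png

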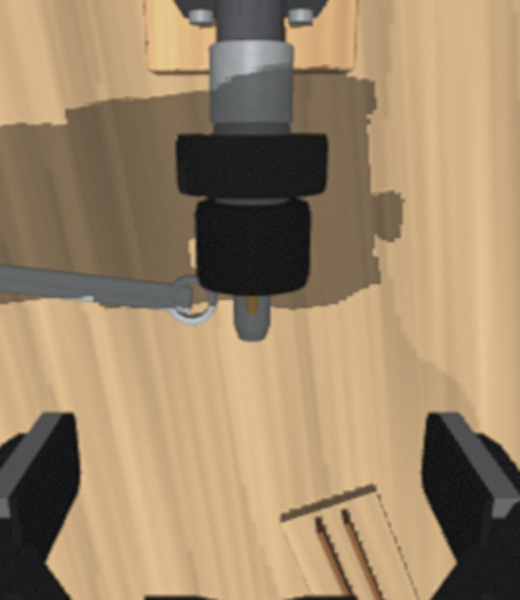

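```bash
python3 - <<'E'
from h import *
f=bot.grab_frame("scene");g=bot.grab_frame("side")
a=cv2.resize(f['pixels'][210:310,330:430],(396,396),interpolation=cv2.INTER_CUBIC);b=cv2.resize(g['pixels'][200:300,210:310],(396,396),interpolation=cv2.INTER_CUBIC)
cv2.imwrite('pics/fin.png',np.hstack([a,b])[:,:,::-1])
E
```

```text
(no output)
```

View pics/fin.png

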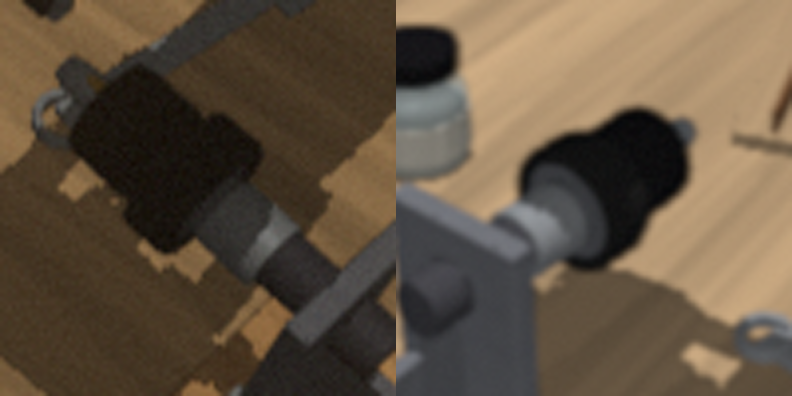

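The stack is tight and straight on the rod, spacer against the shoulder, then wheel, then collar, with the gripper clear. Handing in.

```bash
python3 -c "
from rig import bot
print(bot.sign_off(),bot.get_t())"
```

```text
the job is handed in; nothing more can be done
the job is handed in; nothing more can be done
```

I threaded the spacer, wheel and collar in order and pressed the stack to about 19 N; a light pull on the collar met resistance, so the catch appears to be holding it. I then let go and handed the job in at about 56 s; no verdict was returned.

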